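# Set the inspection lamp's filter drum and present an insect monitor

## Task

First click the inspection lamp's filter drum round until the orange window faces the viewing bay and let go of it. Then take the green-lidded insect monitor out of the yellow rack and stand it in the bay between the two cheeks, upright on the white pad with its window towards the drum; the rack and the bay leave different sides of it free, so stand it upright on the counter in between, let go, and take it again the other way. Set it down without dropping it, and leave the other monitors in the rack and the bottles, jar and cans where they stand.

Things in the scene. Friction and masses are not known exactly. Their poses are not given: they have to be found in the camera images.
- drum (a joint): Drum angle (rad), growing counter-clockwise from above. Six clicks at 0, 1.047, 2.094, 3.142, 4.189, 5.236; stops at -0.2 and 5.44. Let go between clicks it springs to the nearer one (peak 0.12 N m). Window facing the bay at these clicks: clear (white), red, blue, black, orange, green; a patch of its colour on the drum's top marks each. Starts at the second, third or fourth click
- drum_grip (a point): On the drum's axis, in the middle of its grip: a black bar 50 mm long (this point's x), 14 mm thick (its y), 32 mm high, from 16 mm below to 16 mm above this point, on the drum's flat top (110 mm diameter, 95 mm above the counter). Turns with the drum: the bar's direction is the lamp's yaw plus the drum angle
- lamp: Inspection lamp, fixed: grey base plate, x from -100 to +135 mm, 136 mm wide (y), 12 mm thick. Origin on the counter. Drum axis at x = +68 mm, viewing bay at x = -62 mm, both at y = 0. Place (left or right) and yaw differ each time
- bay (a point): Centre of the viewing bay's floor (white pad 40 x 64 mm), 12 mm above the counter; axes as the lamp's, +x points to the drum, whose casing begins 72 mm away. Two upright aluminium cheeks, 34 mm long (x), 105 mm high above the floor, at y = +-34 to +-42 mm. Open to +x, -x and above
- rack: Yellow carrying rack, fixed, 150 mm (x) by 80 mm (y), origin on the counter, floor 8 mm above it. Three slots 40 mm wide at x = -46, 0, +46 mm between walls 6 mm thick, 54 mm long (y), 108 mm high above the counter, level with the monitors' tops: monitors can be gripped only by their narrow sides at y = +-30 mm. Sills at y = +-33 to +-38 mm, 10 mm above the floor
- monitor_green: The one to present: insect monitor, upright rigid black box 36 mm (x) by 60 mm (y) by 100 mm high, 0.1 to 0.2 kg, green lid (top 14 mm). Window with a white board on its +x face; a white tick on the lid lies nearer that face. Origin: centre of the underside. Starts in any of the rack's slots, x axis along the rack's x
- window (a point): Point in the middle of the green-lidded monitor's window, on its +x face, 18 mm from its middle plane and 45 mm above its underside
- monitor_red: To be left in the rack: insect monitor, upright rigid black box 36 mm (x) by 60 mm (y) by 100 mm high, 0.1 to 0.2 kg, red lid (top 14 mm). Window with a white board on its +x face; a white tick on the lid lies nearer that face. Origin: centre of the underside. Starts in any of the rack's slots, x axis along the rack's x
- monitor_blue: To be left in the rack: insect monitor, upright rigid black box 36 mm (x) by 60 mm (y) by 100 mm high, 0.1 to 0.2 kg, blue lid (top 14 mm). Window with a white board on its +x face; a white tick on the lid lies nearer that face. Origin: centre of the underside. Starts in any of the rack's slots, x axis along the rack's x
- cola_can: Loose bystander, to be left alone: red drinks can, 54 mm diameter, 125 mm high. Origin: centre of the underside
- amber_jar: Loose bystander, to be left alone: amber glass jar with a black lid, 52 mm diameter, 100 mm high. Origin: centre of the underside
- rum_bottle: Loose bystander, to be left alone: amber bottle, 60 mm diameter, 165 mm high. Origin: centre of the underside
- gin_bottle: Loose bystander, to be left alone: green bottle, 60 mm diameter, 165 mm high. Origin: centre of the underside
- orange_soda: Loose bystander, to be left alone: orange bottle, 56 mm diameter, 160 mm high. Origin: centre of the underside
- blue_can: Loose bystander, to be left alone: blue can, 60 mm diameter, 120 mm high. Origin: centre of the underside

How it is judged:
On the way, in this order (a step that is already met when the one before it is completed fails the run):
1. the drum rests, released, with its orange window facing the bay while the green-lidded monitor is still in the rack (value of joint drum between 4.069 and 4.309 rad and velocity of joint drum between -0.1 and 0.1 rad/s and contact force between the fingers and lamp below 0.1 N and distance of monitor_green from where it was at the start of the episode below 0.02 m), for 0.2 s.
2. the green-lidded monitor stands upright on the bare counter, let go, to be taken again the other way (height (world z) of monitor_green below 0.004 m and angle between monitor_green's own z axis and vertical below 0.1 rad and contact force between the fingers and monitor_green below 0.05 N and linear speed of monitor_green below 0.05 m/s), for 0.1 s.
At the end, for the whole second after the job is handed in: Drum at the orange click (0.12 rad); green-lidded monitor still, upright (0.06 rad) on the bay floor (5 mm), within 12 mm (x) and 8 mm (y) of its centre, square (0.15 rad), window towards the drum; other monitors within 20 mm and bottles, jar, cans within 30 mm of their starts (value of joint drum between 4.069 and 4.309 rad and x of monitor_green in the frame of bay between -0.012 and 0.012 m and y of monitor_green in the frame of bay between -0.008 and 0.008 m and z of monitor_green in the frame of bay between -0.004 and 0.005 m and x of window in the frame of bay above 0.004 m and angle between the x axis of monitor_green and the x axis of bay, either way round below 0.15 rad and angle between monitor_green's own z axis and vertical below 0.06 rad and linear speed of monitor_green below 0.02 m/s and distance of each of monitor_red, monitor_blue from where it was at the start of the episode below 0.02 m and distance of each of cola_can, amber_jar, rum_bottle, gin_bottle, orange_soda, blue_can from where it was at the start of the episode below 0.03 m); the robot touches nothing.
It fails at once if the green-lidded monitor is dropped or knocked (moves faster than 0.5 m/s while the fingers do not touch it) (linear speed of monitor_green above 0.5 m/s and contact force between the fingers and monitor_green below 0.05 N).
It fails at once if another monitor is moved more than 20 mm (distance of any of monitor_red, monitor_blue from where it was at the start of the episode above 0.02 m).
It fails at once if a bottle, jar or can is moved more than 30 mm or tipped over (distance of any of cola_can, amber_jar, rum_bottle, gin_bottle, orange_soda, blue_can from where it was at the start of the episode above 0.03 m or angle between any of cola_can, amber_jar, rum_bottle, gin_bottle, orange_soda, blue_can's own z axis and vertical above 0.6 rad).
It also fails if it takes over 72 s, if anything falls off the work surface, if the arm or the gripper's body presses on something with over 40 N, if the wrist force passes 120 N, or if a joint passes its speed limit or range.

## Robot

A 6-joint arm with a two-finger parallel gripper is mounted at the origin on the work surface. World frame = base frame: x ahead of the robot, y to its left, z up, the work surface at z = 0. Lengths are in m, angles in rad, forces in N, time in s.
With the tool pointing down it reaches from about 0.275 to 0.975 m from the base axis. Payload 8.4 kg.
Tool frame: the origin (TCP) lies on the centre line of the jaws, within the pads' length; the fingertips stand 8 mm ahead of it and the grasp point (between the pads) lies 11 mm behind it (arm.nose_length is the distance from the TCP to the fingertips, in m); z points along the fingers, y is the line along which they close (so a half turn about z gives the same grasp; the last joint's range is limited). The gripper opens to 92 mm and grips with 3 to 60 N. Pads are 20 mm wide; open, the fingers measure 128 mm over their backs; the gripper's body (75 mm by 189 mm) begins 69 mm behind the grasp point.
Start: joints at [1.237, 0.353, 1.633, -0, 1.155, -0.002], TCP at [0.204, 0.591, 0.194] pointing down, gripper open.
Joint ranges: [-2.63, 2.63], [-0.92, 2.1], [0.06, 2.66], [-1.3, 4.44], [0, 2.69], [-3.02, 3.02]. Speed limits (rad/s): [2.22, 2.22, 2.79, 3.14, 3.14, 3.14].

## Interface

Orientations are given as a rotation vector (axis times angle).
In Python, from bench import read_state, vision, workorder, arm gives the robot as it stands.
- The arm moves only by the tool drive_tool, never from a script. Its argument "commands" is text: rows parted by semicolons, each of 5 numbers parted by spaces: the finger opening in mm, from 0 to 91.9, then the shift along the world's x, y, z in mm, then the turn about the world's z in degrees. In form: gripper dx dy dz spin; .... A call has exactly 8 rows; each row is the pose to reach, as a shift and turn from the pose commanded when the call began; what a row does not reach only later rows make up. A row lasts 1/10 s, in which the tool goes at most 50 mm and 8.59 degrees, less where a joint would pass 70% of its speed; a pose out of reach is approached as far as the arm can. A call with a gripper value outside its range is refused whole. The fingers move at their own pace and stop on an object; "newtons" is the grip in N (left out, the last holds). Time passes only in rows, so rows that repeat a pose let the fingers close, or fill a call up. It gives the time, the measured TCP pose, the force, the opening and the grip force at its end, in the units of the state.
- read_state(): the state, without advancing time (a new reading comes with each control period).
- vision.camera(name): name is "scene" or "top" or "wrist"; returns the picture (384x512x3 uint8, red, green, blue); there is no depth.
- vision.camera_info(name): a dict with "fovy" (degrees; the focal length in pixels is half the picture's height over the tangent of half this angle, whatever the lens; pixels are square), "cx", "cy" (the principal point, pixels), "dist_coeffs" ([k1, k2, p1, p2, k3] as OpenCV has them; the pictures are not rectified), "xyz" and "orientation" of the camera in the world. Camera axes: x right, y down, z forward; pixel columns grow to the right and rows downward; lengths in m; the calibration is good to about 2 mm. A picture is of the moment at which its call begins: read the wrist's pose just before it. camera_info takes no time and is no camera call; for the wrist camera it gives the pose at the moment of the call.
- workorder.finish_job(): hands the job in; it is judged then, once.
The state is a dict: "time": time; "joint_positions": joint angles; "qvel": joint speeds; "joint_efforts": joint torques, N m; "position": TCP position; "ee_rot": TCP orientation; "ft_force": force on the tool from outside, world axes, zero at the start; "wrist_torque": the same for the moment, N m; "opening": finger opening in m; "grasp_force": force on a finger pad.
Only numpy, scipy, OpenCV 4.12 (cv2) and the standard library are available. Lean on these libraries where they do the work, as an engineer would, in place of code of your own. Each camera call takes 0.05 s, during which the arm holds its last target. There are 200 camera calls.

## Working session

There is one attempt and no reset: what is moved stays moved. The work goes in short steps, Python scripts to look and compute and a tool call to move; the robot and the scene stay as the last step left them, time stands still between calls to the robot, and variables do not carry over. Pictures are saved under pics/ and viewed, at most 10 in all, crops included, and the job is handed in when it is done.

Besides the shell and the picture viewer there is one more tool, called after "Call:" as a command line: name --argument value ..., lists and objects as JSON in quotes. drive_tool: Moves the arm, as the interface text tells. Its arguments: {"type":"object","properties":{"commands":{"type":"string"},"newtons":{"type":"number"}},"required":["commands"]}

```bash
ls; mkdir -p pics; cat > h.py <<'E'
import numpy as np, cv2
from bench import read_state, vision, workorder, arm
from scipy.spatial.transform import Rotation as R
def K(i):
    f=192/np.tan(np.radians(i['fovy'])/2)
    return np.array([[f,0,i['cx']],[0,f,i['cy']],[0,0,1.]])
def rot(o):
    o=np.array(o,float)
    return o if o.shape==(3,3) else R.from_rotvec(o).as_matrix()
def ray(i,uv,z):
    "pixels -> points on plane world z"
    p=cv2.undistortPoints(np.array(uv,float).reshape(-1,1,2),K(i),np.array(i['dist_coeffs'],float))[:,0]
    d=np.c_[p,np.ones(len(p))]@rot(i['orientation']).T
    c=np.array(i['xyz']); return c+d*((z-c[2])/d[:,2])[:,None]
def proj(i,X):
    M=rot(i['orientation']).T
    return cv2.projectPoints(np.array(X,float).reshape(-1,1,3),cv2.Rodrigues(M)[0],-M@np.array(i['xyz']),K(i),np.array(i['dist_coeffs'],float))[0][:,0]
def shot(n,f):
    i=vision.camera_info(n);im=vision.camera(n);cv2.imwrite('pics/'+f+'.png',im[:,:,::-1]);return i,im
E
python3 - <<'E'
from h import *
for n in('top','scene','wrist'):
    i,im=shot(n,n+'0');print(n,i)
a=[cv2.imread(f'pics/{n}0.png') for n in('top','scene')]
cv2.imwrite('pics/t.png',cv2.resize(a[0],(800,600)))
print(read_state()['position'],read_state()['ee_rot'],read_state()['time'])
E
```

```text
pics
top {'fovy': 49.7744031447661, 'cx': 254.4345430587113, 'cy': 193.3539667722199, 'dist_coeffs': array([0.02208158, 0.        , 0.        , 0.        , 0.        ]), 'xyz': array([ 0.33555329, -0.00273008,  1.32610229]), 'orientation': array([-2.09433168,  2.15106792, -0.19403417])}
scene {'fovy': 56.34773597935997, 'cx': 250.09076969220808, 'cy': 193.8647346716567, 'dist_coeffs': array([-0.03142113,  0.        ,  0.        ,  0.        ,  0.        ]), 'xyz': array([1.09962569, 0.47075455, 1.11777217]), 'orientation': array([-1.13568035, -2.53508951,  0.79507207])}
wrist {'fovy': 64.2617439434522, 'cx': 259.5403253381597, 'cy': 192.0033258635807, 'dist_coeffs': array([-0.02191234,  0.        ,  0.        ,  0.        ,  0.        ]), 'xyz': array([0.12386785, 0.61754339, 0.38411668]), 'orientation': array([2.34647189, 1.67606143, 0.25206727])}
[0.20347592 0.5905318  0.19323076] [-5.18734934e-01 -3.09832869e+00  1.65394745e-03] 0.15
```

View pics/t.png

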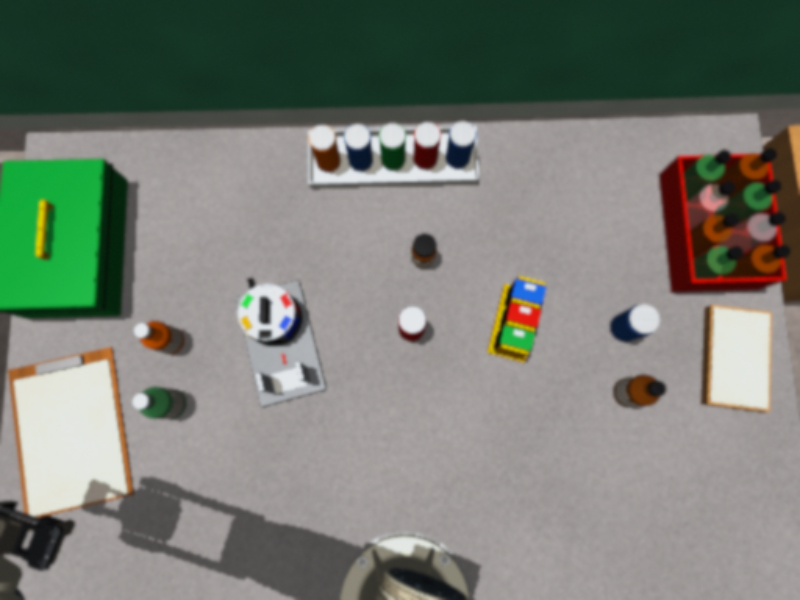

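View pics/scene0.png

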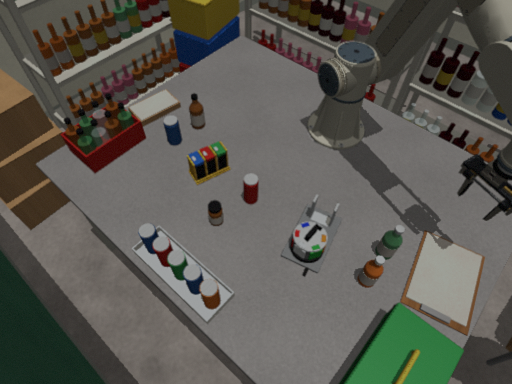

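Top view (800x600): the lamp is at left, with the drum near (267,312) and the bay near (288,378). The rack is at (518,320), with the green lid nearest the robot. I'll measure these now.

```bash
python3 - <<'E'
from h import *
i=vision.camera_info('top');im=cv2.imread('pics/top0.png')
hsv=cv2.cvtColor(im,cv2.COLOR_BGR2HSV)
rng=dict(red=[(0,8),(172,180)],orange=[(9,20)],green=[(45,75)],blue=[(100,125)],yellow=[(22,35)])
def blobs(x0,y0,x1,y1,col,z,s=120,amin=6):
    h=hsv[y0:y1,x0:x1];m=np.zeros(h.shape[:2],np.uint8)
    for a,b in rng[col]: m|=cv2.inRange(h,(a,s,70),(b,255,255))
    n,l,st,c=cv2.connectedComponentsWithStats(m)
    for k in range(1,n):
        if st[k,4]>=amin:
            p=c[k]+[x0,y0]; pts=np.argwhere(l==k)[:,::-1]+[x0,y0]
            r=cv2.minAreaRect(pts.astype(np.float32))
            w=ray(i,cv2.boxPoints(r),z)[:,:2]
            print(col,st[k,4],p.round(1),'W',(ray(i,[p],z)[0,:2]*1000).round(0),'box',(w*1000).round(0).tolist())
for c in('red','orange','green','blue'): blobs(148,178,196,222,c,.095)
for c in('green','red','blue'): blobs(310,170,355,235,c,.108)
a=cv2.resize(im[165:265,140:225],None,fx=5.5,fy=5.5,interpolation=2)
b=cv2.resize(im[165:240,300:360],None,fx=5,fy=5,interpolation=2)
o=np.zeros((550,800,3),np.uint8);o[:550,:467]=a[:550,:467];o[:375,480:780]=b;cv2.imwrite('pics/c1.png',o)
E
```

```text
red 27 [182.5 192.1] W [576. 216.] box [[584.0, 225.0], [588.0, 215.0], [569.0, 206.0], [565.0, 216.0]]
green 26 [157.8 192.1] W [578. 291.] box [[571.0, 299.0], [590.0, 291.0], [584.0, 281.0], [566.0, 290.0]]
blue 29 [182.1 206. ] W [533. 217.] box [[528.0, 227.0], [546.0, 215.0], [539.0, 206.0], [521.0, 218.0]]
green 205 [330.2 216.2] W [ 489. -224.] box [[483.0, -190.0], [516.0, -201.0], [499.0, -260.0], [466.0, -250.0]]
red 205 [334.3 201.4] W [ 533. -239.] box [[527.0, -204.0], [560.0, -215.0], [542.0, -275.0], [509.0, -265.0]]
blue 203 [337.5 186.8] W [ 577. -251.] box [[571.0, -217.0], [604.0, -228.0], [586.0, -287.0], [553.0, -276.0]]
```

View pics/c1.png

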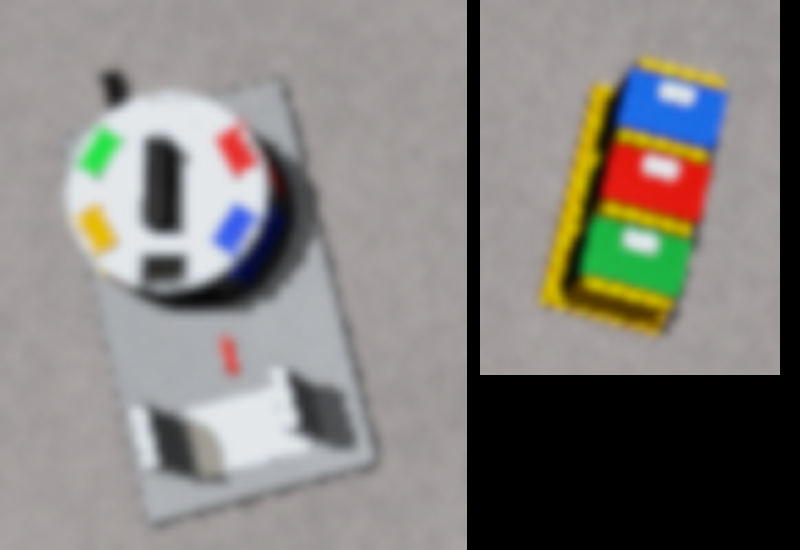

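The crop shows the black bar pointing almost along world x, with the black patch at the bottom. The plate corners are at crop (155,525), (372,462) and (280,82). The drum seems about 15° away from square with the plate, so I'll measure the lamp yaw.

```bash
python3 - <<'E'
from h import *
i=vision.camera_info('top')
P=np.array([(155,525),(372,462),(280,82),(230,355)])/5.5+[140,165]
w=ray(i,P-.5+.5/5.5,.012)[:,:2]*1000;print(w.round(0))
for a,b in((0,1),(1,2)):
    d=w[b]-w[a];print(np.hypot(*d).round(0),np.degrees(np.arctan2(d[1],d[0])).round(1))
E
```

```text
[[377. 275.]
 [409. 151.]
 [633. 205.]
 [473. 233.]]
128.0 -75.4
231.0 13.3
```

Lamp yaw is about 14°. The drum axis is at about (556,254) and the bay at about (430,222). The bar lies at about -1°, so I'll approach the drum and look from near.

Call:
drive_tool --commands "91 0 0 20 0;91 34 -33 25 3;91 68 -66 25 6;91 102 -99 25 9;91 136 -132 25 12;91 170 -165 25 15;91 204 -198 25 18;91 238 -231 25 18" --newtons 20

```text
time: 0.95
position: [0.4426, 0.3583, 0.2188]
ee_rot: [-0.025, -3.141, -0.0]
ft_force: [0.5, 0.9, 0.9]
opening: 0.091
grasp_force: 0.0
```

Call:
drive_tool --commands "91 34 -33 0 0;91 68 -66 0 0;91 102 -99 0 0;91 115 -106 0 0;91 115 -106 0 0;91 115 -106 0 0;91 115 -106 0 0;91 115 -106 0 0"

```text
time: 1.75
position: [0.5555, 0.2551, 0.2188]
ee_rot: [-0.025, -3.141, -0.0]
ft_force: [0.4, 0.3, 0.1]
opening: 0.091
grasp_force: 0.0
```

```bash
python3 - <<'E'
from h import *
s=read_state();print(s['time'],s['position'],R.from_rotvec(s['ee_rot']).as_matrix()[:,1],s['joint_positions'])
i,im=shot('wrist','w1');print(i['xyz'])
print(proj(i,[[.556,.254,.095],[.43,.222,.012]]))
E
```

```text
1.75 [0.5555378  0.25506565 0.21883295] [1.59103782e-02 9.99873415e-01 1.19665909e-04] [ 4.27820656e-01  3.09720386e-01  1.63734198e+00  2.56410809e-04
  1.19475329e+00 -1.12715883e+00]
[0.47133195 0.25562504 0.40982661]
[[259.45152807 180.17098067]
 [231.49965819  61.95612847]]
```

View pics/w1.png

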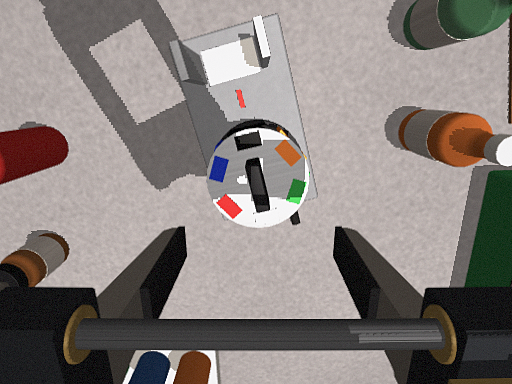

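The close view shows the black patch (247,140) pointing at the bay, with blue at (218,169), red at (230,206), green at (297,191) and orange at (288,153). I'll measure the angles from here.

```bash
cat > drum.py <<'E'
from h import *
def drum(i,im,c=(.556,.254),r=58):
    hsv=cv2.cvtColor(np.ascontiguousarray(im),cv2.COLOR_RGB2HSV)
    p0=proj(i,[[*c,.095]])[0]
    yy,xx=np.mgrid[:384,:512]; near=np.hypot(xx-p0[0],yy-p0[1])<r
    out={}
    for k,rg in dict(red=[(0,7),(172,180)],orange=[(9,20)],green=[(45,75)],blue=[(105,130)]).items():
        m=np.zeros(im.shape[:2],np.uint8)
        for a,b in rg:m|=cv2.inRange(hsv,(a,150,60),(b,255,255))
        m[~near]=0
        n,l,st,cc=cv2.connectedComponentsWithStats(m)
        if n>1:
            j=1+np.argmax(st[1:,4]);q=ray(i,[cc[j]],.095)[0,:2]*1000;out[k]=q;d=q-np.array(c)*1000
            print(k,st[j,4],cc[j].round(1),q.round(1),'r',np.hypot(*d).round(1),'ang',np.degrees(np.arctan2(d[1],d[0])).round(1))
    return out
if __name__=='__main__':
    import sys
    i,im=shot(sys.argv[1],'d%.0f'%(100*read_state()['time']))
    drum(i,im)
E
python3 - <<'E'
from drum import *
i=vision.camera_info('wrist');im=cv2.imread('pics/w1.png')[:,:,::-1]
drum(i,im)
e=ray(i,[(278,14),(309,160),(208,165),(170,41),(240,98)],.012)[:,:2]*1000;print(e.round(0))
E
python3 drum.py top
```

```text
red 292 [228.8 205.9] [584.8 220. ] r 44.6 ang -49.8
orange 350 [287.5 152.4] [526.8 283.4] r 41.5 ang 134.7
green 286 [295.8 190.7] [568.5 292.9] r 40.9 ang 72.3
blue 326 [218.3 168.6] [543.  210.7] r 45.2 ang -106.7
[[379. 278.]
 [552. 319.]
 [557. 185.]
 [406. 150.]
 [472. 231.]]
orange 15 [169.5 174. ] [633.6 255.6] r 77.6 ang 1.2
blue 28 [183.4 203. ] [542.8 212.9] r 43.2 ang -107.9
```

The drum settled at click 3 (black), and the bar lies at 12.8°. Next: descend, grip, and turn it +60°.

Call:
drive_tool --commands "40 0 -2 0 7;40 0 -2 -30 14;40 0 -2 -70 14;40 0 -2 -100 14;40 0 -2 -112 14;40 0 -2 -112 14;40 0 -2 -112 14;40 0 -2 -112 14" --newtons 20

```text
time: 2.65
position: [0.5577, 0.2526, 0.1086]
ee_rot: [-0.355, 3.119, 0.001]
ft_force: [0.5, -0.3, -0.7]
opening: 0.0405
grasp_force: 0.0
```

Call:
drive_tool --commands "5 0 0 0 0;5 0 0 0 0;5 0 0 0 0;5 0 0 0 0;5 0 0 0 0;5 0 0 0 0;5 0 0 0 5;5 0 0 0 10" --newtons 25

```text
time: 3.45
position: [0.5565, 0.2519, 0.1067]
ee_rot: [0.631, -3.077, 0.0]
ft_force: [0.2, -0.1, 0.2]
opening: 0.0052
grasp_force: 0.0
```

Call:
drive_tool --commands "5 0 0 0 7;5 0 0 0 14;5 0 0 0 21;5 0 0 0 28;5 0 0 0 35;5 0 0 0 42;5 0 0 0 49;5 0 0 0 51"

```text
time: 4.25
position: [0.5566, 0.2519, 0.1067]
ee_rot: [1.896, -2.505, -0.0]
ft_force: [0.1, 0.5, 0.3]
opening: 0.0048
grasp_force: 0.0
```

Call:
drive_tool --commands "5 0 0 0 0;5 0 0 0 0;10 0 0 0 0;25 0 0 0 0;40 0 0 0 0;40 0 0 0 0;40 0 0 50 0;40 0 0 100 0"

```text
time: 5.05
position: [0.5554, 0.2514, 0.2065]
ee_rot: [1.888, -2.506, -0.001]
ft_force: [1.0, -0.3, -0.3]
opening: 0.0403
grasp_force: 0.0
```

```bash
python3 -c "
from drum import *
s=read_state();print(s['time'],s['position'],R.from_rotvec(s['ee_rot']).as_matrix()[:,1])"; python3 drum.py wrist
```

```text
5.05 [0.55539312 0.25135925 0.20652336] [-0.9611701   0.27594104  0.00293101]
red 342 [222.3 164.4] [585.8 221. ] r 44.4 ang -47.8
green 7 [269.6 227.6] [558.4 300.9] r 47.0 ang 87.1
blue 377 [260.  143.5] [543.6 211.3] r 44.5 ang -106.3
```

The fingers closed to 5 mm on nothing, so I'll look.

```bash
ls pics; cp pics/d505.png pics/look.png; python3 -c "
from h import *
i=vision.camera_info('wrist');s=read_state();p=np.array(s['position'])
print(i['xyz'],proj(i,[p,p+[0,0,.008],[.556,.252,.095],[.556,.252,.127]]))
print(s['joint_positions'],arm.nose_length)"
```

```text
c1.png
d180.png
d505.png
scene0.png
t.png
top0.png
w1.png
wrist0.png
[0.53541831 0.17038648 0.40702646] [[260.22904748 228.49567096]
 [260.17684215 233.58189661]
 [263.93967783 178.45834085]
 [264.184114   187.1781144 ]]
[ 4.22557810e-01  3.11110328e-01  1.64063634e+00 -5.80703035e-05
  1.18043327e+00 -2.43947881e+00] 0.008
```

View pics/look.png

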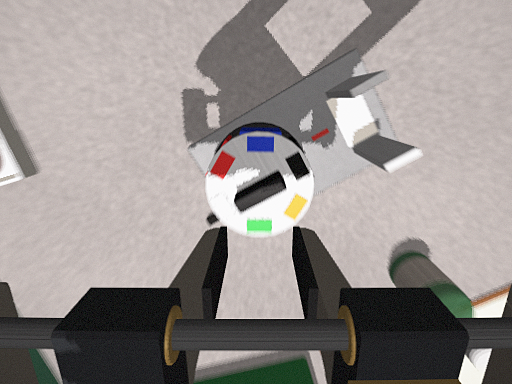

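The view shows the drum still with black towards the bay, at (261,185), and the bar at (261,191), where expected. I'll go down again square to the bar and look from both cameras before closing.

Call:
drive_tool --commands "40 0 0 0 -8;40 0 0 0 -16;40 0 0 0 -24;40 0 0 0 -32;40 0 0 -20 -40;40 0 0 -50 -48;40 0 0 -80 -56;40 0 0 -100 -61"

```text
time: 5.9
position: [0.5557, 0.2515, 0.1047]
ee_rot: [0.346, -3.121, 0.001]
ft_force: [-0.2, 0.2, 0.0]
opening: 0.0398
grasp_force: 0.0
```

```bash
python3 - <<'E'
from h import *
s=read_state();p=np.array(s['position']);print(s['time'],p,R.from_rotvec(s['ee_rot']).as_matrix()[:,1],s['opening'])
i,im=shot('wrist','w2');j,sc=shot('scene','s2')
print(proj(j,[p+[0,0,-.008],[.556,.252,.095]]))
c=proj(j,[p])[0].astype(int)
a=im[100:340,130:390]
b=sc[c[1]-60:c[1]+60,c[0]-65:c[0]+65]
o=np.hstack([cv2.resize(a,(400,369),interpolation=2),cv2.resize(b,(400,369),interpolation=2)])
cv2.imwrite('pics/c2.png',o[:,:,::-1])
E
```

```text
5.9 [0.55572136 0.25151384 0.10471703] [-2.19337828e-01  9.75648920e-01 -3.21133576e-04] 0.039779907212515744
[[309.41714792 235.31277981]
 [309.41205714 235.71300088]]
```

View pics/c2.png

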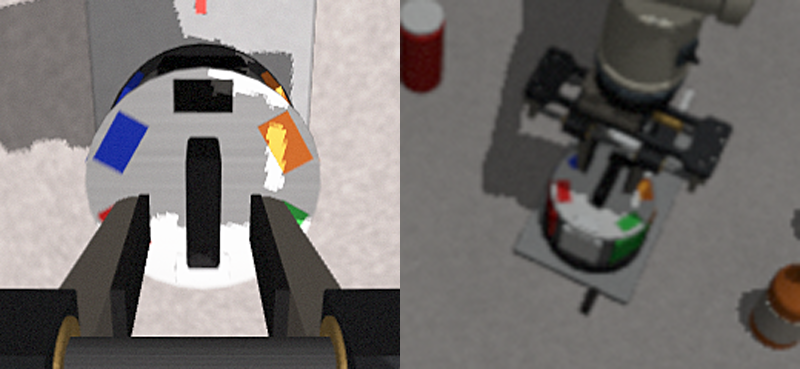

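The bar sits centred between the fingers. I'll close again without turning and check.

Call:
drive_tool --commands "10 0 0 0 0;10 0 0 0 0;10 0 0 0 0;10 0 0 0 0;10 0 0 0 0;10 0 0 0 0;10 0 0 0 0;10 0 0 0 0" --newtons 40

```text
time: 6.8
position: [0.5566, 0.2519, 0.1068]
ee_rot: [0.355, -3.121, 0.0]
ft_force: [0.1, 0.3, 0.7]
opening: 0.0099
grasp_force: 0.0
```

```bash
python3 - <<'E'
from h import *
s=read_state();print({k:np.round(v,4) for k,v in s.items()})
i,im=shot('wrist','w3');j,sc=shot('top','s3')
a=im[100:340,130:390]
b=sc[165:265,140:240]
o=np.hstack([cv2.resize(a,(400,369),interpolation=2),cv2.resize(b,(400,369),interpolation=2)])
cv2.imwrite('pics/c3.png',o[:,:,::-1])
E
```

```text
{'time': np.float64(6.8), 'joint_positions': array([ 0.4225,  0.4241,  1.7399, -0.    ,  0.9777, -1.375 ]), 'qvel': array([-0.0017,  0.001 ,  0.0003,  0.0011, -0.001 ,  0.0009]), 'joint_efforts': array([-8.00000e-04, -6.03044e+01, -2.94015e+01,  3.00000e-04,
        7.90000e-02, -2.00000e-03]), 'position': array([0.5566, 0.2519, 0.1068]), 'ee_rot': array([ 0.3554, -3.1214,  0.    ]), 'ft_force': array([0.0937, 0.2907, 0.7141]), 'wrist_torque': array([ 0.0551,  0.0072, -0.0129]), 'grasp_force': np.float64(0.0), 'opening': np.float64(0.0099)}
```

View pics/c3.png

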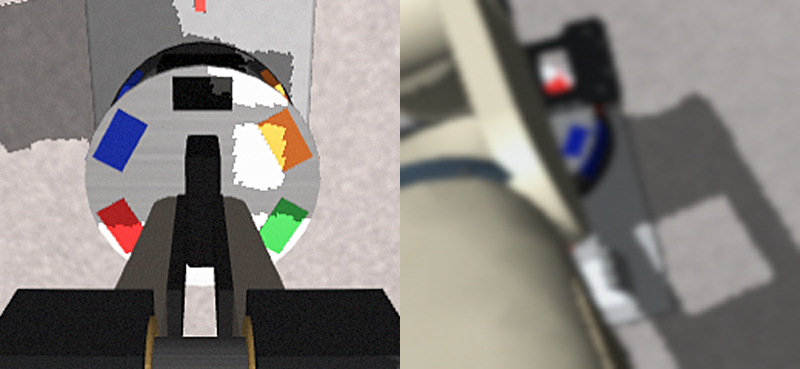

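At 10 mm the fingers meet no force, yet the bar shows between them, so they may be closing above it. I'll open and feel downward for contact.

Call:
drive_tool --commands "40 0 0 0 0;40 0 0 0 0;40 0 0 0 0;40 0 0 -1 0;40 0 0 -2 0;40 0 0 -3 0;40 0 0 -4 0;40 0 0 -5 0"

```text
time: 7.7
position: [0.5566, 0.2519, 0.1017]
ee_rot: [0.355, -3.121, 0.0]
ft_force: [0.6, 0.4, 0.5]
opening: 0.0398
grasp_force: 0.0
```

Call:
drive_tool --commands "40 0 0 -2 0;40 0 0 -4 0;40 0 0 -6 0;40 0 0 -7 0;40 0 0 -8 0;40 0 0 -9 0;40 0 0 -10 0;40 0 0 -10 0"

```text
time: 8.5
position: [0.5565, 0.2519, 0.0917]
ee_rot: [0.355, -3.121, 0.0]
ft_force: [-0.0, 0.7, -0.4]
opening: 0.0396
grasp_force: 0.0
```

No contact 11 mm below the nominal drum top, so the real tips sit higher than the reported pose. I'll close here as a test.

Call:
drive_tool --commands "10 0 0 -2 0;10 0 0 -2 0;10 0 0 -2 0;10 0 0 -2 0;10 0 0 -2 0;10 0 0 -2 0;10 0 0 -2 0;10 0 0 -2 0"

```text
time: 9.3
position: [0.5563, 0.2531, 0.0898]
ee_rot: [0.355, -3.121, -0.003]
ft_force: [-1.4, 6.5, -1.9]
opening: 0.0134
grasp_force: 40.0
```

It has gripped at 13.4 mm with 40 N. Now turn +60°.

Call:
drive_tool --commands "10 0 0 0 4;10 0 0 0 11;10 0 0 0 18;10 0 0 0 25;10 0 0 0 32;10 0 0 0 39;10 0 0 0 46;10 0 0 0 53"

```text
time: 10.1
position: [0.5559, 0.2535, 0.0897]
ee_rot: [-1.716, 2.631, 0.004]
ft_force: [-3.2, 7.5, -0.2]
opening: 0.0137
grasp_force: 40.1
```

Call:
drive_tool --commands "10 0 0 0 5;10 0 0 0 7;10 0 0 0 7;10 0 0 0 7;30 0 0 0 7;40 0 0 0 7;40 0 0 0 7;40 0 0 0 7"

```text
time: 10.9
position: [0.5567, 0.2517, 0.0898]
ee_rot: [-1.868, 2.526, -0.0]
ft_force: [-0.4, 0.4, 0.8]
opening: 0.0398
grasp_force: 0.0
```

```bash
python3 -c "
from h import *
s=read_state();print(s['time'],s['position'],R.from_rotvec(s['ee_rot']).as_matrix()[:,1],s['joint_positions']);print([a for a in dir(arm) if a[0]!='_'])"; python3 drum.py wrist
```

```text
10.9 [0.556715   0.2517232  0.08983522] [-9.56219197e-01  2.92651356e-01 -1.73833304e-04] [ 4.22297981e-01  4.44797742e-01  1.75136531e+00 -2.09913185e-04
  9.45347578e-01 -2.42217336e+00]
['Unreachable', 'nose_length']
red 3 [225.3 269.7] [588.2 272.1] r 36.9 ang 29.4
orange 84 [311.1 207.1] [520.2 244.7] r 37.0 ang -165.4
blue 47 [213.  206.4] [580.7 225.7] r 37.6 ang -48.8
```

Orange now faces the bay at -165.4°, against an expected -166.5°, and the drum is released. On to the rack.

Call:
drive_tool --commands "40 0 0 50 0;60 0 0 100 0;80 0 0 130 0;91 -5 -40 140 -8;91 -10 -85 140 -16;91 -15 -130 140 -24;91 -20 -175 140 -32;91 -25 -220 140 -40"

```text
time: 11.75
position: [0.5311, 0.0302, 0.23]
ee_rot: [-0.884, 3.014, -0.0]
ft_force: [0.3, 0.4, -0.3]
opening: 0.0906
grasp_force: 0.0
```

Call:
drive_tool --commands "91 -10 -45 0 -8;91 -20 -90 0 -16;91 -30 -135 0 -24;91 -40 -180 0 -32;91 -44 -220 0 -40;91 -44 -255 0 -48;91 -44 -255 0 -50;91 -44 -255 0 -50"

```text
time: 12.55
position: [0.4872, -0.2241, 0.2297]
ee_rot: [-0.469, -3.106, -0.0]
ft_force: [0.6, 0.6, -0.2]
opening: 0.0909
grasp_force: 0.0
```

```bash
cat > lid.py <<'E'
from h import *
def lid(cam,z,name=None,cols=('green','red','blue')):
    i,im=shot(cam,name or 'l%.0f'%(100*read_state()['time']))
    hsv=cv2.cvtColor(im,cv2.COLOR_RGB2HSV)
    for k,rg in dict(green=[(45,75)],red=[(0,7),(172,180)],blue=[(100,125)]).items():
        if k not in cols: continue
        m=np.zeros(im.shape[:2],np.uint8)
        for a,b in rg:m|=cv2.inRange(hsv,(a,130,90),(b,255,255))
        m=cv2.morphologyEx(m,cv2.MORPH_CLOSE,np.ones((9,9)))
        n,l,st,cc=cv2.connectedComponentsWithStats(m)
        for j in np.argsort(-st[1:,4])[:2]+1:
            pts=np.argwhere(l==j)[:,::-1].astype(np.float32)
            b=cv2.boxPoints(cv2.minAreaRect(pts));w=ray(i,b,z)[:,:2]*1000
            d=w-np.roll(w,1,0);L=np.hypot(*d.T);q=d[np.argmax(L)]
            print(k,st[j,4],'px',cc[j].round(0),'c',w.mean(0).round(1),'sides',np.sort(L).round(1)[::2],'long-ang',(np.degrees(np.arctan2(q[1],q[0]))%180).round(1))
    return i,im
if __name__=='__main__':
    s=read_state();print(s['time'],s['position'],R.from_rotvec(s['ee_rot']).as_matrix()[:,1])
    import sys; lid(sys.argv[1],float(sys.argv[2]))
E
python3 lid.py wrist .108; python3 drum.py top
```

```text
12.55 [ 0.48723484 -0.22412649  0.22968962] [2.94943783e-01 9.55514606e-01 4.72787870e-05]
green 1588 px [258. 182.] c [ 489.8 -228.1] sides [35.3 57.5] long-ang 72.9
red 1498 px [256. 223.] c [ 533.9 -243. ] sides [37.2 57.7] long-ang 72.9
red 840 px [431. 144.] c [500.8 -49.7] sides [50.6 67.1] long-ang 37.7
blue 1283 px [258. 259.] c [ 577.1 -255.2] sides [37.7 57.8] long-ang 73.0
blue 351 px [ 82. 255.] c [ 512.  -451.8] sides [28.5 55.3] long-ang 20.4
red 20 [166.7 185.6] [597.8 263.8] r 42.9 ang 13.2
orange 20 [177.8 217.4] [499.4 229.3] r 61.7 ang -156.4
green 19 [159.3 209.1] [526.2 285.2] r 43.1 ang 133.7
blue 22 [180.5 189.5] [584.4 221.8] r 42.9 ang -48.6
```

The drum is confirmed at the orange click, and the green lid is at about (490,-226.5) with its long axis at 72.9°. Descend over it, allowing for the fingers being about 25–35 mm higher than nominal.

Call:
drive_tool --commands "91 3 -2 -40 0;91 3 -2 -80 0;91 3 -2 -110 0;91 3 -2 -130 0;91 3 -2 -145 0;91 3 -2 -160 0;91 3 -2 -170 0;91 3 -2 -170 0" --newtons 15

```text
time: 13.45
position: [0.4899, -0.2241, 0.0587]
ee_rot: [-0.462, -3.105, -0.001]
ft_force: [-0.2, 0.4, 0.4]
opening: 0.0907
grasp_force: 0.0
```

Call:
drive_tool --commands "75 0 0 -5 0;70 0 0 -10 0;66 0 0 -10 0;62 0 0 -10 0;50 0 0 -10 0;50 0 0 -10 0;50 0 0 -10 0;50 0 0 -10 0"

```text
time: 14.25
position: [0.4908, -0.2252, 0.05]
ee_rot: [0.465, 3.107, -0.0]
ft_force: [-1.2, -0.0, 2.4]
opening: 0.0601
grasp_force: 15.0
```

Gripped at 60 mm. Lift.

Call:
drive_tool --commands "50 0 0 0 0;50 0 0 4 0;50 0 0 10 0;50 0 0 20 0;50 0 0 35 0;50 0 0 55 0;50 0 0 75 0;50 0 0 90 0" --newtons 25

```text
time: 15.05
position: [0.491, -0.2252, 0.1418]
ee_rot: [0.464, 3.106, -0.001]
ft_force: [0.6, 0.4, -1.1]
opening: 0.0598
grasp_force: 25.0
```

Call:
drive_tool --commands "50 0 0 15 0;50 0 0 30 0;50 0 0 45 0;50 0 0 50 0;50 0 0 50 0;50 0 0 50 0;50 0 0 50 0;50 0 0 50 0"

```text
time: 15.85
position: [0.4902, -0.2249, 0.1891]
ee_rot: [-0.464, -3.106, -0.001]
ft_force: [0.3, 0.8, -1.7]
opening: 0.06
grasp_force: 25.0
```

```bash
python3 - <<'E'
from lid import *
i,im=lid('wrist',.25,'w5',('green',))
j,sc=shot('scene','s5')
s=read_state();c=proj(j,[s['position']])[0].astype(int);print(s['time'],c,i['xyz'],s['ft_force'])
b=cv2.resize(sc[c[1]-75:c[1]+115,c[0]-110:c[0]+90],(400,380),interpolation=2)
o=np.hstack([cv2.resize(im[100:384,110:410],(400,380)),b]);cv2.imwrite('pics/c5.png',o[:,:,::-1])
E
```

```text
green 7628 px [260. 267.] c [ 486.6 -224.4] sides [39.6 56.5] long-ang 74.0
15.95 [216 132] [ 0.40984568 -0.20096425  0.38015873] [-0.72668319  0.3062699  -0.96048796]
```

View pics/c5.png

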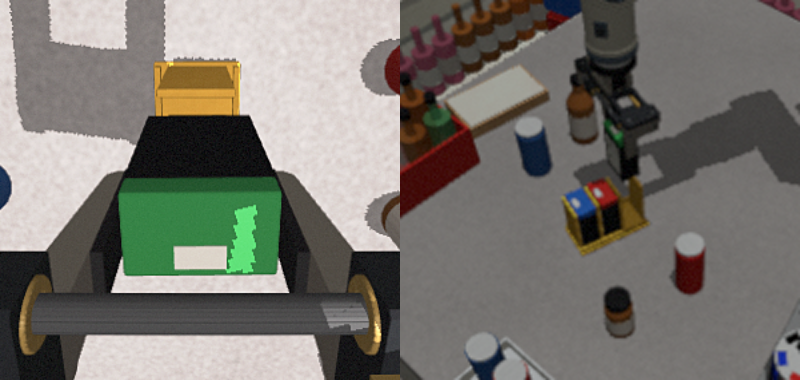

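The monitor hangs level and square in the grip (left half), and red and blue are still in the rack (right half). Carry it to free counter at (365,20), turning +30°.

Call:
drive_tool --commands "50 -8 15 0 0;50 -28 50 0 5;50 -46 85 0 10;50 -64 120 0 15;50 -82 155 0 20;50 -100 190 0 25;50 -115 222 0 30;50 -125 245 0 30.4"

```text
time: 16.75
position: [0.3633, 0.0218, 0.1896]
ee_rot: [0.372, -3.119, -0.001]
ft_force: [0.7, 0.1, -1.3]
opening: 0.0602
grasp_force: 25.0
```

Call:
drive_tool --commands "50 0 0 -20 0;50 0 0 -55 0;50 0 0 -90 0;50 0 0 -115 0;50 0 0 -130 0;50 0 0 -138 0;50 0 0 -142 0;50 0 0 -142 0"

```text
time: 17.55
position: [0.3654, 0.0201, 0.0479]
ee_rot: [0.366, -3.12, -0.0]
ft_force: [-0.4, -0.1, -0.7]
opening: 0.06
grasp_force: 25.0
```

Call:
drive_tool --commands "50 0 0 -1 0;50 0 0 -2 0;50 0 0 -3 0;50 0 0 -4 0;50 0 0 -4.5 0;50 0 0 -5 0;50 0 0 -5 0;50 0 0 -5 0"

```text
time: 18.35
position: [0.3656, 0.0199, 0.0428]
ee_rot: [0.366, -3.12, -0.0]
ft_force: [0.4, 0.0, -1.1]
opening: 0.0598
grasp_force: 25.0
```

Call:
drive_tool --commands "50 0 0 -0.5 0;50 0 0 -1 0;50 0 0 -1.5 0;50 0 0 -1.5 0;50 0 0 -1.5 0;50 0 0 -1.5 0;50 0 0 -1.5 0;50 0 0 -1.5 0"

```text
time: 19.15
position: [0.3659, 0.0197, 0.0418]
ee_rot: [-0.367, 3.12, -0.001]
ft_force: [-2.1, -1.9, 11.5]
opening: 0.0602
grasp_force: 25.0
```

There is 11.5 N upward, so it is standing on the counter. Ease off, release and rise.

Call:
drive_tool --commands "50 0 0 0.7 0;62 0 0 0.7 0;70 0 0 0.7 0;85 0 0 0.7 0;91 0 0 0.7 0;91 0 0 20 0;91 0 0 60 0;91 0 0 100 0"

```text
time: 19.95
position: [0.3646, 0.0199, 0.142]
ee_rot: [0.366, -3.118, -0.0]
ft_force: [1.9, 0.7, -1.0]
opening: 0.0908
grasp_force: 0.0
```

Call:
drive_tool --commands "91 0 0 30 -8;91 0 0 55 -16;91 0 0 55 -24;91 0 0 55 -32;91 0 0 55 -40;91 0 0 55 -48;91 0 0 55 -56;91 0 0 55 -64"

```text
time: 20.75
position: [0.3654, 0.0199, 0.1962]
ee_rot: [-1.351, -2.836, 0.0]
ft_force: [-0.4, -0.2, 0.4]
opening: 0.0907
grasp_force: 0.0
```

Call:
drive_tool --commands "91 0 0 0 -8;91 0 0 0 -16;91 0 0 0 -24;91 0 0 0 -26;91 0 0 0 -26;91 0 0 0 -26;91 0 0 0 -26;91 0 0 0 -26"

```text
time: 21.55
position: [0.3656, 0.0199, 0.1963]
ee_rot: [-1.947, -2.466, 0.0]
ft_force: [0.6, 0.0, 0.4]
opening: 0.0909
grasp_force: 0.0
```

```bash
python3 lid.py wrist .100; python3 lid.py top .1|grep -v time; python3 -c "
from h import *
print(read_state()['joint_positions'])"
```

```text
21.55 [0.36557229 0.01991664 0.19626003] [ 9.72685522e-01  2.32126849e-01 -3.82220726e-05]
green 1868 px [259. 185.] c [366.2  19.3] sides [34.2 59.2] long-ang 102.5
red 1528 px [386. 235.] c [509.1  -6.6] sides [30.1 91.2] long-ang 150.1
red 160 px [400.   4.] c [442.5 201.6] sides [ 5.2 16.8] long-ang 14.1
blue 1 px [511.  50.] c [550.4 191.9] sides [0. 0.] long-ang 0.0
21.6 [0.36557773 0.01992619 0.19626192] [ 9.72697919e-01  2.32074897e-01 -3.48852291e-06]
green 6066 px [ 32. 149.] c [723.8 672.5] sides [196.1 303.4] long-ang 3.2
green 199 px [484. 126.] c [ 757.4 -713.4] sides [45.3 51.4] long-ang 28.0
red 1130 px [462. 151.] c [ 716.5 -659.5] sides [186.8 275.3] long-ang 178.5
red 226 px [335. 201.] c [ 535.2 -241.6] sides [34.1 62.5] long-ang 74.0
blue 218 px [338. 187.] c [ 580.5 -253.8] sides [34.1 62.4] long-ang 73.0
blue 24 px [180. 189.] c [584.2 221.7] sides [ 8.5 19.7] long-ang 43.8
[ 5.03373969e-02 -7.50895445e-02  2.13533108e+00  2.22195599e-05
  1.08132442e+00 -1.83763337e-01]
```

The monitor stands at (366,19.5), long axis about 103°, and the jaws are at 13.4°. Take it by its wide faces.

Call:
drive_tool --commands "91 0 0 -40 0;91 0 0 -80 0;91 0 0 -110 0;80 0 0 -130 0;65 0 0 -141 0;55 0 0 -146 0;48 0 0 -146 0;44 0 0 -146 0" --newtons 12

```text
time: 22.45
position: [0.366, 0.0199, 0.0507]
ee_rot: [1.947, 2.465, 0.001]
ft_force: [-0.5, 0.6, -0.6]
opening: 0.0528
grasp_force: 0.0
```

Call:
drive_tool --commands "41 0 0 0 0;39 0 0 0 0;37 0 0 0 0;35 0 0 0 0;25 0 0 0 0;25 0 0 0 0;25 0 0 0 0;25 0 0 1 0"

```text
time: 23.25
position: [0.3655, 0.0199, 0.0513]
ee_rot: [-1.947, -2.465, 0.0]
ft_force: [0.5, -0.7, -1.2]
opening: 0.0362
grasp_force: 12.0
```

Call:
drive_tool --commands "25 0 0 3 0;25 0 0 10 0;25 0 0 30 0;25 0 0 60 0;25 0 0 90 0;25 0 0 110 0;25 0 0 110 0;25 0 0 110 0" --newtons 25

```text
time: 24.05
position: [0.3655, 0.0199, 0.1613]
ee_rot: [1.947, 2.465, 0.001]
ft_force: [-0.2, 0.5, -2.0]
opening: 0.0359
grasp_force: 25.0
```

```bash
python3 lid.py wrist .210|grep -v blue
```

```text
24.05 [0.36550464 0.01990678 0.16126452] [9.72816523e-01 2.31575812e-01 8.09547511e-04]
green 6465 px [258. 257.] c [365.2  20.8] sides [34.6 63.5] long-ang 101.4
red 3011 px [393. 253.] c [435.4  38. ] sides [23.8 56. ] long-ang 149.6
```

Held at 35.9 mm. Carry it above the bay, centre estimated at (429.5,223.5).

Call:
drive_tool --commands "25 0 0 25 0;25 8 25 40 0;25 18 60 45 0;25 29 95 45 0;25 40 130 45 0;25 51 165 45 0;25 60 192 45 0;25 64 203.5 45 0"

```text
time: 24.9
position: [0.4294, 0.2251, 0.2046]
ee_rot: [-1.945, -2.466, 0.003]
ft_force: [-0.4, 0.3, -1.6]
opening: 0.0359
grasp_force: 25.0
```

Call:
drive_tool --commands "25 0 0 0 0;25 0 0 0 0;25 0 0 0 0;25 0 0 0 0;25 0 0 0 0;25 0 0 0 0;25 0 0 0 0;25 0 0 0 0"

```text
time: 25.7
position: [0.4296, 0.2233, 0.2064]
ee_rot: [1.947, 2.465, 0.0]
ft_force: [-0.5, -0.8, -1.3]
opening: 0.0359
grasp_force: 25.0
```

```bash
python3 - <<'E'
from lid import *
i,im=lid('wrist',.255,'w6',('green',))
s=read_state();print(s['time'],s['position'],i['xyz'],i['orientation'])
w=cv2.imread('pics/w1.png')[:,:,::-1]
a=cv2.resize(w[10:110,160:285],(500,400),interpolation=cv2.INTER_NEAREST)
b=cv2.resize(im[0:384,106:400],(300,392))
o=np.zeros((400,800,3),np.uint8);o[:,:500]=a;o[:392,500:]=b
cv2.imwrite('pics/c6.png',o[:,:,::-1])
E
```

```text
green 6396 px [258. 257.] c [429.4 223.9] sides [34.7 63. ] long-ang 101.4
green 991 px [361. 140.] c [460.8 296.1] sides [14.6 20.7] long-ang 45.0
25.75 [0.42957835 0.22339646 0.20633958] [0.41048649 0.30505747 0.39732694] [2.82005256 0.33273973 0.04914515]
```

View pics/c6.png

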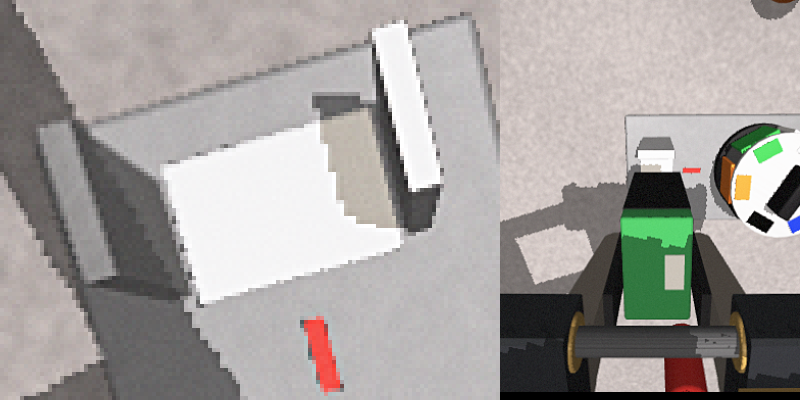

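The left half gives the pad corners and cheek tops; the right half shows the monitor held with its tick towards the drum. Next I'll compute the bay centre.

```bash
python3 - <<'E'
from h import *
i=vision.camera_info('wrist')
# pose of w1: camera rigid on tool
s=read_state();Rt=R.from_rotvec(s['ee_rot']).as_matrix();p=np.array(s['position'])
off=Rt.T@(i['xyz']-p);Rc=Rt.T@rot(i['orientation'])
R1=R.from_rotvec([-0.025,-3.141,0]).as_matrix();
i['xyz']=np.array([0.47133195,0.25562504,0.40982661]);i['orientation']=R.from_matrix(R1@Rc).as_rotvec()
f=lambda q:(np.array(q)-.5)/4+[160,10]
def show(n,q,z):
    w=ray(i,f(q),z)[:,:2]*1000;print(n,w.round(1).tolist(),'c',w.mean(0).round(1));return w.mean(0)
show('pad',[(163,168),(200,303),(403,240),(371,105)],.012)
l=show('L',[(40,128),(72,122),(117,277),(85,287)],.117)
r=show('R',[(373,27),(405,22),(440,182),(410,190)],.117)
print('mid',(l+r)/2,np.hypot(*(r-l)),np.degrees(np.arctan2(*(r-l)[::-1])))
print(ray(i,[(258,180)],.095))
E
```

```text
pad [[418.7, 185.2], [457.3, 194.0], [440.2, 256.9], [402.6, 247.9]] c [429.7 221. ]
L [[424.0, 177.4], [422.9, 184.5], [455.1, 191.9], [457.1, 184.4]] c [439.8 184.5]
R [[405.5, 250.7], [404.6, 257.6], [436.5, 264.9], [438.0, 258.2]] c [421.1 257.9]
mid [430.47358286 221.19898858] 75.64024507950856 104.27526608693914
[[0.55632672 0.252298   0.095     ]]
```

The bay centre is about (430,222.5), so correct by about -1 mm in y and go down between the cheeks, watching the force.

Call:
drive_tool --commands "25 0.5 -0.8 -10 0;25 0.5 -0.8 -25 0;25 0.5 -0.8 -33 0;25 0.5 -0.8 -38 0;25 0.5 -0.8 -42 0;25 0.5 -0.8 -46 0;25 0.5 -0.8 -50 0;25 0.5 -0.8 -50 0"

```text
time: 26.55
position: [0.4299, 0.2225, 0.1559]
ee_rot: [-1.947, -2.465, 0.001]
ft_force: [0.1, -0.1, -1.5]
opening: 0.0354
grasp_force: 25.0
```

Call:
drive_tool --commands "25 0 0 -15 0;25 0 0 -35 0;25 0 0 -55 0;25 0 0 -70 0;25 0 0 -80 0;25 0 0 -86 0;25 0 0 -89 0;25 0 0 -90 0"

```text
time: 27.35
position: [0.4303, 0.2227, 0.0665]
ee_rot: [1.947, 2.465, 0.001]
ft_force: [-0.1, -0.5, -1.0]
opening: 0.0359
grasp_force: 25.0
```

Call:
drive_tool --commands "25 0 0 -0.5 0;25 0 0 -1 0;25 0 0 -1.5 0;25 0 0 -2 0;25 0 0 -2.5 0;25 0 0 -2.5 0;25 0 0 -2.5 0;25 0 0 -2.5 0"

```text
time: 28.15
position: [0.4301, 0.2226, 0.0638]
ee_rot: [-1.947, -2.465, 0.0]
ft_force: [-0.3, 0.2, -1.4]
opening: 0.0361
grasp_force: 25.0
```

Call:
drive_tool --commands "25 0 0 -0.4 0;25 0 0 -0.8 0;25 0 0 -1.2 0;25 0 0 -1.6 0;25 0 0 -1.6 0;25 0 0 -1.6 0;25 0 0 -1.6 0;25 0 0 -1.6 0"

```text
time: 28.95
position: [0.4301, 0.2226, 0.0626]
ee_rot: [1.947, 2.465, 0.0]
ft_force: [-1.1, -0.8, 5.7]
opening: 0.0358
grasp_force: 25.0
```

There is contact at 5.7 N, at the predicted height. Release and rise straight up.

Call:
drive_tool --commands "25 0 0 0.4 0;36 0 0 0.4 0;40 0 0 0.4 0;50 0 0 0.4 0;62 0 0 0.4 0;62 0 0 0.4 0;62 0 0 20 0;62 0 0 50 0"

```text
time: 29.75
position: [0.4287, 0.2219, 0.1113]
ee_rot: [-1.946, -2.464, 0.005]
ft_force: [0.7, 0.5, -0.1]
opening: 0.062
grasp_force: 0.0
```

Call:
drive_tool --commands "62 0 0 40 0;62 0 0 80 0;62 0 0 110 0;62 0 0 130 0;62 0 0 130 0;62 0 0 130 0;62 0 0 130 0;62 0 0 130 0"

```text
time: 30.55
position: [0.4294, 0.2222, 0.2408]
ee_rot: [-1.947, -2.464, 0.004]
ft_force: [0.2, 0.6, 0.2]
opening: 0.0617
grasp_force: 0.0
```

```bash
python3 - <<'E'
from lid import *
from drum import drum
i,im=lid('wrist',.112,'w7',('green',))
drum(i,im)
s=read_state();print(s['time'],s['position'])
a=im[40:340,106:506]
j,sc=shot('scene','s7');b=cv2.resize(sc[165:285,240:400],(400,300),interpolation=2)
cv2.imwrite('pics/c7.png',np.hstack([a,b])[:,:,::-1])
E
```

```text
green 1546 px [260. 177.] c [430.2 221.8] sides [34.7 59.2] long-ang 102.6
green 750 px [353. 135.] c [513.1 287.2] sides [27.4 40.5] long-ang 44.0
red 279 [412.  174.4] [597.8 262.1] r 42.6 ang 10.9
orange 306 [322.7 167.8] [496.6 245.5] r 60.0 ang -171.9
green 342 [347.1 130.4] [510.3 291.6] r 59.2 ang 140.5
blue 244 [388.9 205.4] [585.4 220.5] r 44.6 ang -48.7
30.6 [0.42947815 0.22232422 0.24095689]
```

View pics/c7.png

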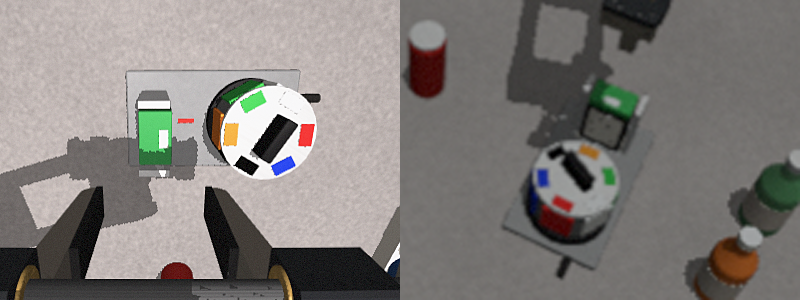

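The monitor stands square between the cheeks at (430,222) with its tick and window towards the drum. The orange patch points at the bay, and nothing else has moved. Hand in.

```bash
python3 -c "
from bench import workorder
print(workorder.finish_job())"
```

```text
the job is handed in; nothing more can be done
None
```

The job is handed in (about 31 s on the robot's clock, no verdict came back): the drum sits at the orange click, and the green-lidded monitor stands in the bay with its window towards the drum, after being set down on the counter and taken again; the other monitors and the bottles, jar and cans were not touched.

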